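# Snap in and tug-check an ageing board's stop peg

### The job

Take the spare stop peg out of its wooden rest block and snap it fully home into the steel socket at the near end of the ageing board, pressing straight down with care, never harder than 25 N. Then, without taking it out again, check that it is retained: tug it straight up with a steady pull of about 12 N (never more than 18 N) for about a second. Leave it fully home in the socket, and do not disturb the cheese wheel, the tub or the brush.

Things in the scene. Friction and masses are not known exactly. Their poses are not given: they have to be found in the camera images.
- peg: Loose upright stop peg, 60 to 100 g, round about its z (up). Origin: on its axis at the underside of the collar. Above it: steel collar 30 mm diameter, 6 mm high, then wooden grip 22 mm diameter, from 6 to 46 mm up. Below: steel shank 14 mm diameter, 38 mm long, last 9.5 mm tapered to 6 mm, with a groove 9 mm thick from 14 to 24 mm down. Starts in the rest block, collar on its top.
- rest: Fixed wooden rest block, 90 x 70 mm, 45 mm high, with an 18 mm through hole upright in its middle, where the peg stands at the start. Origin: centre of its underside, on the table.
- board: Fixed pale wooden ageing board, 460 x 200 mm, top 50 mm above the table. Origin: at table height, straight below the socket's centre. It runs from 60 mm on its own -x side of that to 400 mm on its +x side, which leads away from the robot. The socket is a square steel flange 56 mm wide, 6 mm proud of the board, its round hole 16.5 mm wide with a 3 mm chamfer.
- socket_mouth (a point): Centre of the socket's hole at its flat top face, 56 mm above the table, z up. Two spring jaws below snap into the peg's groove. Home: collar lies on this face, peg origin at this point. Pushing in takes up to about 13 N until the snap, 4 to 7 mm above home; then it holds beyond 20 N, with 0.5 to 4 mm of axial play, depending on wear. Not snapped in, it comes up at a few newtons.
- mount (a joint): Height of the socket on its rubber mount, m, 0 at rest, up positive, travel -6 to +5 mm. The rubber is a spring of 8 N per mm: pressing the peg down with 16 N reads -0.002, pulling the home peg up with 16 N reads +0.002.
- wheel: Bystander: round cheese wheel, 170 mm diameter, 55 mm high, 1.4 kg, lying on the board about 215 mm from the socket. Origin: centre of its underside.
- tub: Bystander: open clear plastic tub, 130 x 130 mm, 70 mm high, on the table. Origin: centre of its underside.
- brush: Bystander: rind brush lying on the table, its handle towards its own -x, about 200 mm long. Origin: under its middle.

How it is judged:
By the outcome, as a careful person would: the job done as asked, in the order asked, and still so for the second after the job is handed in, with the robot touching nothing.
It also fails if it takes over 64 s, if anything falls off the work surface, if the arm or the gripper's body presses on something with over 40 N, if the wrist force passes 120 N, or if a joint passes its speed limit or range.

### The arm

A 6-joint arm with a two-finger parallel gripper is mounted at the origin on the work surface. World frame = base frame: x ahead of the robot, y to its left, z up, the work surface at z = 0. Lengths are in mm, angles in rad, forces in N, time in s.
With the tool pointing down it reaches from about 300 to 775 mm from the base axis. Payload 14.6 kg.
Tool frame: the origin (TCP) lies midway between the tips of the shut fingers; the grasp point (between the pads) lies 19 mm behind it (grip_depth is the distance from the TCP to the grasp point, in mm); z points along the fingers, y is the direction in which the jaws open and shut (so a half turn about z gives the same grasp; the last joint's range is limited). The gripper opens to 94 mm and grips with 3 to 60 N. Pads are 16 mm wide; open, the fingers measure 119 mm over their backs; the gripper's body (75 mm by 177 mm) begins 78 mm behind the grasp point.
Start: joints at [-1.338, 0.3, 1.521, -0, 1.321, -0.067], TCP at [162.424, -525.459, 205.446] pointing down, gripper open.
Joint ranges: [-3.03, 3.03], [-0.79, 2.21], [0.23, 2.52], [-1.04, 4.18], [0, 3.07], [-2.55, 2.55]. Speed limits (rad/s): [2.22, 2.22, 2.57, 3.14, 3.14, 3.14].

### API

Orientations are given as [roll, pitch, yaw] about the fixed x, y, z axes, in that order (R = Rz(yaw) Ry(pitch) Rx(roll)).
In Python, from cell import read_state, camera, camera_info, sign_off, grip_depth gives the robot as it stands.
- The arm moves only by the tool drive_tool, never from a script. Its argument "motion" is one flat list of numbers, 4 for each row, row after row: the shift along the tool's x, y, z in mm, then the turn about the tool's z in rad. A call has 1 to 8 rows; each row shifts and turns the pose as measured when the row begins, along the tool's axes as they then stand; what a row does not reach is not made up. A row lasts 1/12 s, in which the tool goes at most 41.7 mm and 7.16 degrees, less where a joint would pass 70% of its speed; a pose out of reach is approached as far as the arm can. A call is refused whole if a number of a shift passes 41.7 or a number of a turn 0.125, either way. A call with a gripper value outside its range is refused whole. "jaw" is the closure, from 0 (fully open) to 1 (shut), set as the call begins (left out, the last holds). The fingers move at their own pace and stop on an object; "grip_force" is the grip in N (left out, the last holds). Time passes only in rows, so rows that do not move let the fingers close. It gives the time, the measured TCP pose, the force and the opening at its end, in the units of the state.
- read_state(): the state, without advancing time (a new reading comes with each control period).
- camera(name): name is "scene" or "top" or "wrist"; returns the picture (400x640x3 uint8, red, green, blue); there is no depth.
- camera_info(name): a dict with "fovy" (degrees; the focal length in pixels is half the picture's height over the tangent of half this angle, whatever the lens; pixels are square), "cx", "cy" (the principal point, pixels), "k1" (the pictures are not rectified: a ray, as slopes to the right and down, at radius r is drawn at 1 + k1 r^2 times it, then the intrinsics apply), "camera_from_world" (4x4, takes a point from world to camera coordinates). Camera axes: x right, y up, looking along -z (the intrinsics and any distortion apply to the point x, -y, -z); pixel columns grow to the right and rows downward; lengths in mm; the calibration is good to about 2 mm. A picture is of the moment at which its call begins: read the wrist's pose just before it. camera_info takes no time and is no camera call; for the wrist camera it gives the pose at the moment of the call.
- sign_off(): hands the job in, once; it reports no verdict.
The state is a dict: "clock": time; "joints": joint angles; "qd": joint speeds; "effort": joint torques, N m; "eef_pos": TCP position; "eef_rot": TCP orientation; "wrist_force": force on the tool from outside, world axes, zero at the start; "moment": the same for the moment, N m; "finger_gap": finger opening in mm.
Only numpy, scipy, OpenCV 4.12 (cv2) and the standard library are available. Lean on these libraries where they do the work, as an engineer would, in place of code of your own. Each camera call takes 0.05 s, during which the arm holds its last target. There are 200 camera calls.

## Working session

There is one attempt and no reset: what is moved stays moved. The work goes in short steps, Python scripts to look and compute and a tool call to move; the robot and the scene stay as the last step left them, time stands still between calls to the robot, and variables do not carry over. Pictures are saved under pics/ and viewed, on a budget of 10 in all, crops included, one or two more only if the job needs it, and the job is handed in when it is done.

Besides the shell and the picture viewer there is one more tool, called after ">>>" as name(argument=value, ...), one argument or row to a line, values as JSON. drive_tool: Moves the arm, as the interface text tells. Its arguments: {"type":"object","properties":{"motion":{"type":"array","items":{"type":"number"}},"jaw":{"type":"number"},"grip_force":{"type":"number"}},"required":["motion"]}

```bash
mkdir -p pics; cat > h.py <<'E'
import numpy as np, cv2
from cell import *
def ray(name,px,info=None):
    i=info or camera_info(name); f=200/np.tan(np.radians(i["fovy"])/2)
    d=np.array([(px[0]-i["cx"])/f,(px[1]-i["cy"])/f]); u=d.copy()
    for _ in range(30): u=d/(1+i["k1"]*(u@u))
    T=np.array(i["camera_from_world"]); R=T[:3,:3]; c=-R.T@T[:3,3]
    return c,R.T@np.array([u[0],-u[1],-1])
def onz(name,px,z,info=None):
    c,d=ray(name,px,info); return c+d*(z-c[2])/d[2]
def proj(name,p,info=None):
    i=info or camera_info(name); f=200/np.tan(np.radians(i["fovy"])/2)
    T=np.array(i["camera_from_world"]); q=T[:3,:3]@np.array(p)+T[:3,3]
    u=np.array([q[0],-q[1]])/-q[2]; u=u*(1+i["k1"]*(u@u)); return u*f+[i["cx"],i["cy"]]
E
python3 - <<'E'
from h import *
s=read_state(); print(s, grip_depth)
for n in("scene","top","wrist"):
    im=camera(n); cv2.imwrite(f"pics/{n}0.png",im[...,::-1]); i=camera_info(n); print(n,i["fovy"],i["k1"],i["cx"],i["cy"],np.round(ray(n,(320,200))[0]))
E
```

```text
{'clock': 0.0, 'joints': array([-1.33759295e+00,  3.00477546e-01,  1.52158436e+00, -2.71609792e-05,
        1.32073080e+00, -6.66089791e-02]), 'qd': array([ 0.00041015,  0.00197281, -0.00047257, -0.00103282,  0.0005571 ,
        0.00090296]), 'effort': array([ 2.47311807e-03, -5.31799042e+01, -3.52732766e+01,  7.09143095e-02,
        2.44248554e-02, -2.98726172e-05]), 'eef_pos': array([ 162.35984439, -525.20335185,  204.88141804]), 'eef_rot': array([-3.14039350e+00, -5.36258912e-05,  2.99819065e-01]), 'wrist_force': array([-0.57324979, -0.53728239,  0.37898996]), 'moment': array([ 0.01928047, -0.01402084,  0.03313939]), 'finger_gap': 94.08690901592017} 18.8
scene 52.7426943974766 -0.05597524965345861 315.1996810098762 198.96264888958913 [ 931. -477.  999.]
top 42.89576934289674 -0.08732787079656061 321.32998078271515 198.2638960397323 [ 396.   -6. 1511.]
wrist 59.3069501679226 -0.0695220920520191 319.5987103589042 200.14283101913517 [ 235. -503.  384.]
```

View pics/top0.png

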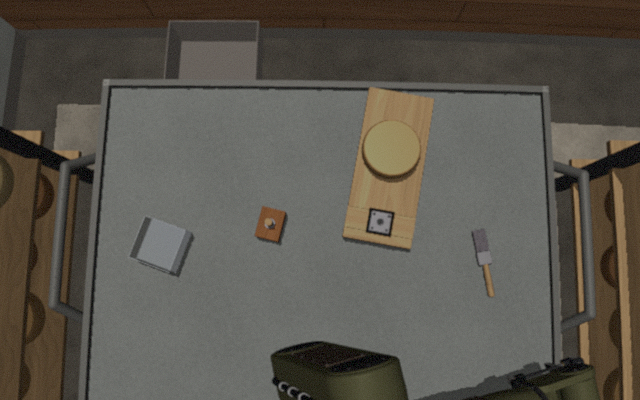

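View pics/scene0.png

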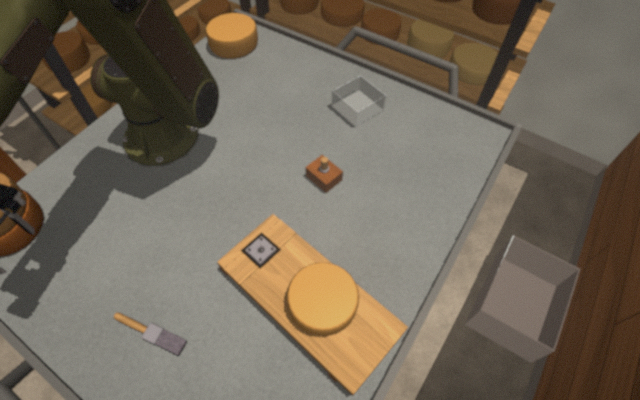

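The top view shows the rest with the peg at about (270,224), the socket at (380,222), the wheel at (391,149), the tub at the left and the brush at the right. The scene view agrees: peg at about (324,165), socket at (262,250).

```bash
python3 - <<'E'
from h import *
np.set_printoptions(precision=1,suppress=True)
print("peg",onz("top",(270,222),85),"rest",onz("top",(270.5,224.5),45)); print("sock",onz("top",(380,222),56), onz("scene",(262,250),56)); print("pegscene",onz("scene",(324,160),91))
for p in [(370,88),(434,98),(411,248),(344,238)]: print("board",onz("top",p,50))
for p in [(263,206),(286,210),(280,242),(255,238)]: print("rest",onz("top",p,45))
print("wheel",onz("top",(391,148),105))
i=camera_info("wrist"); T=np.array(i["camera_from_world"]); print(T[:3,:3]); c=ray("wrist",(320,200))[0]; s=read_state()
from scipy.spatial.transform import Rotation as Ro
R=Ro.from_euler('xyz',s["eef_rot"]).as_matrix(); print("cam in tool",R.T@(c-s["eef_pos"]),"\n",T[:3,:3]@R)
print("tool axes",R)
E
```

```text
peg [545.5 146.4  85. ] rest [542.4 149.   45. ]
sock [ 554.3 -166.7   56. ] [ 562.3 -164.8   56. ]
pegscene [550.  150.3  91. ]
board [ 960.6 -137.2   50. ]
board [ 933.4 -330.8   50. ]
board [ 481.5 -256.7   50. ]
board [507. -64.  50.]
rest [596.  172.7  45. ]
rest [585.6 105.3  45. ]
rest [492.3 119.9  45. ]
rest [502.4 192.6  45. ]
wheel [ 761.  -192.4  105. ]
[[ 0.3 -1.  -0. ]
 [ 0.9  0.3 -0.3]
 [ 0.2  0.1  1. ]]
cam in tool [  75.6   -0.2 -178.7] 
 [[ 0.   1.  -0. ]
 [ 1.  -0.   0.3]
 [ 0.3 -0.  -1. ]]
tool axes [[ 1.   0.3 -0. ]
 [ 0.3 -1.   0. ]
 [ 0.  -0.  -1. ]]
```

>>> drive_tool(
  motion=[34, -16, 0, 0, 34, -16, 0, 0, 34, -16, 0, 0, 34, -16, 0, 0, 34, -16, 0, 0, 34, -16, 0, 0, 34, -16, 0, 0, 34, -16, 0, 0],
)

```text
clock: 0.82
eef_pos: [388.1, -317.4, 203.0]
eef_rot: [-3.138, 0.001, 0.289]
wrist_force: [-0.4, -0.6, -0.3]
finger_gap: 94.1
```

>>> drive_tool(
  motion=[34, -16, 0, 0, 34, -16, 0, 0, 34, -16, 0, 0, 34, -16, 0, 0, 34, -16, 0, 0, 34, -16, 0, 0, 34, -16, 0, 0, 0, 0, 0, 0],
)

```text
clock: 1.48
eef_pos: [594.9, -125.9, 201.5]
eef_rot: [-3.136, 0.002, 0.294]
wrist_force: [0.4, 0.9, -0.4]
finger_gap: 94.1
```

```bash
python3 - <<'E'
from h import *
i=camera_info("wrist"); print(i, read_state()["eef_pos"]); print(proj("wrist",(556,-166,56)))
im=camera("wrist"); cv2.imwrite("pics/w1.png",im[...,::-1])
E
```

```text
{'fovy': 59.3069501679226, 'cx': 319.5987103589042, 'cy': 200.14283101913517, 'k1': -0.0695220920520191, 'camera_from_world': array([[ 2.89658045e-01, -9.57114223e-01, -5.52998753e-03,
        -2.91485444e+02],
       [ 9.23487426e-01,  2.80990380e-01, -2.61180743e-01,
        -4.88262748e+02],
       [ 2.51533677e-01,  7.05462295e-02,  9.65274075e-01,
        -5.27389988e+02],
       [ 0.00000000e+00,  0.00000000e+00,  0.00000000e+00,
         1.00000000e+00]])} [ 594.93676167 -125.86798441  201.47504897]
[348.19724189 236.81050072]
```

View pics/w1.png

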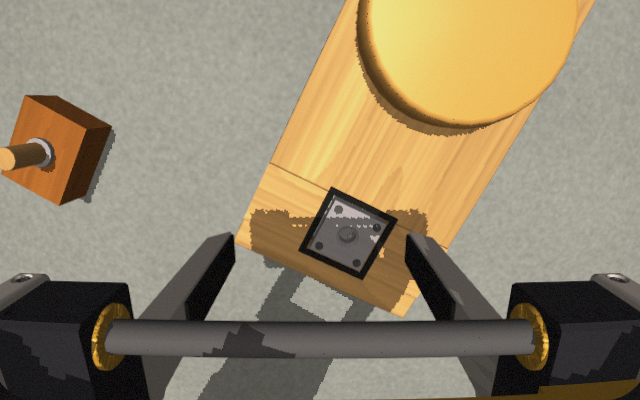

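The wrist view shows the socket plate centred near (347,235), with screws at (338,210), (376,227), (356,263) and (319,246). The peg in its rest is at the left edge, with the collar at about (40,153).

```bash
cat >> h.py <<'E'
def socket(path,info,guess):
    im=cv2.imread(path); hsv=cv2.cvtColor(im,cv2.COLOR_BGR2HSV)
    m=((hsv[...,1]<70)|(hsv[...,2]<45)).astype(np.uint8)*255
    x,y=map(int,guess); roi=np.zeros_like(m); roi[max(0,y-55):y+55,max(0,x-60):x+60]=255
    dark=cv2.inRange(hsv,(0,0,0),(180,255,40))&roi
    cs,_=cv2.findContours(dark,cv2.RETR_CCOMP,cv2.CHAIN_APPROX_NONE)
    for c in cs:
        if cv2.contourArea(c)>600:
            r=cv2.minAreaRect(c); w=np.array([onz("wrist",p,56,info) for p in cv2.boxPoints(r)])
            print("px",np.round(r[0],1),"world",np.round(w.mean(0),1),"sides",np.round(np.linalg.norm(w-np.roll(w,1,0),axis=1),1))
E
python3 - <<'E'
from h import *
i=camera_info("wrist"); socket("pics/w1.png",i,(347,235))
P=[(338,210),(376,227),(356,263),(319,246)]; w=np.array([onz("wrist",p,56,i) for p in P]); print(w.round(1),w.mean(0))
print(onz("wrist",(347,235),56,i)); print("peg collar",onz("wrist",(40,153),51,i))
im=cv2.imread("pics/w1.png")[175:295,285:410]; cv2.imwrite("pics/w1c.png",cv2.resize(im,None,fx=5,fy=5,interpolation=2)[:600])
E
```

```text
px [347.7 234.6] world [ 555.3 -167.    56. ] sides [76.8 72.9 72.7 75.3]
px [347.6 233.8] world [ 556.4 -166.5   56. ] sides [66.3 64.3 63.2 66.1]
[[ 577.7 -149.8   56. ]
 [ 572.  -190.6   56. ]
 [ 529.9 -184.    56. ]
 [ 536.7 -143.1   56. ]] [ 554.0786743  -166.86495411   56.        ]
[ 555.85032953 -166.0218832    56.        ]
peg collar [546.58659511 147.79688074  51.        ]
```

View pics/w1c.png

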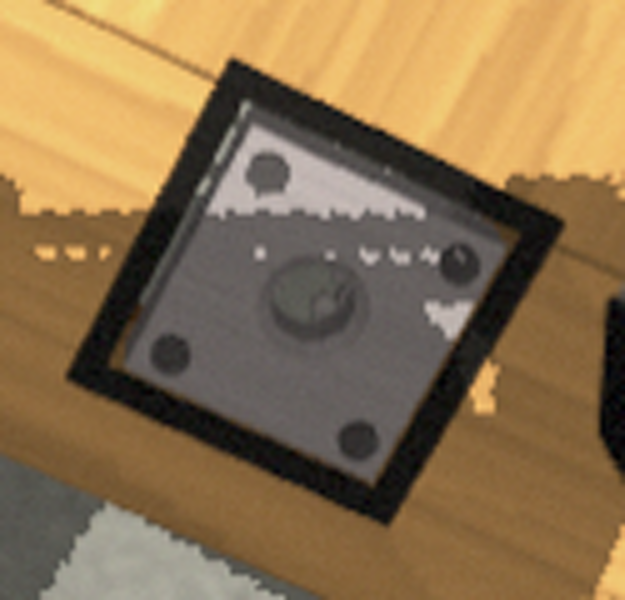

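The crop shows the bore and chamfer circle centred at about (347.8,235.6) in the full picture, which puts the socket at about (555,-167). Next I look at the peg from above.

>>> drive_tool(
  motion=[4.2, -36, 0, 0, 4.2, -36, 0, 0, 4.2, -36, 0, 0, 4.2, -36, 0, 0, 4.2, -36, 0, 0, 4.2, -36, 0, 0, 4.2, -36, 0, 0, 4.2, -24, 0, 0],
)

```text
clock: 2.2
eef_pos: [541.1, 146.9, 200.2]
eef_rot: [-3.136, 0.008, 0.281]
wrist_force: [0.4, -0.2, 0.6]
finger_gap: 93.8
```

>>> drive_tool(
  motion=[0, 0, 0, 0],
)

```text
clock: 2.28
eef_pos: [540.1, 149.6, 200.3]
eef_rot: [-3.136, 0.008, 0.284]
wrist_force: [-1.1, -0.8, -0.1]
finger_gap: 94.1
```

```bash
python3 - <<'E'
from h import *
i=camera_info("wrist"); s=read_state(); print(s["eef_pos"],s["eef_rot"]); im=camera("wrist")
cv2.imwrite("pics/w2.png",im[...,::-1]); import pickle; pickle.dump(i,open("i2.pkl","wb"))
for p in[(547,148,51),(547,148,91)]: print(proj("wrist",p,i))
E
```

```text
[540.07212563 149.62992679 200.2569811 ] [-3.13572148  0.00812811  0.28370653]
[324.39139772 180.22512835]
[324.74183446 190.29482285]
```

View pics/w2.png

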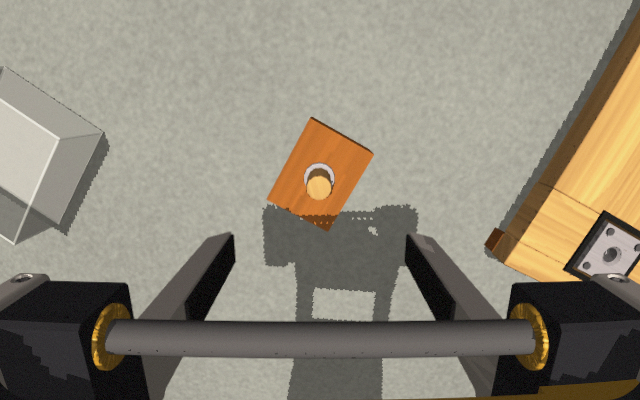

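The wrist view shows the peg upright in the rest, grip top at about (319,188), collar ring at about (319,177). The tub is well to the left and the board to the right.

```bash
python3 - <<'E'
from h import *
import pickle; i=pickle.load(open("i2.pkl","rb")); s=read_state()
hsv=cv2.cvtColor(cv2.imread("pics/w2.png"),cv2.COLOR_BGR2HSV)
m=np.zeros((400,640),np.uint8); m[155:205,295:345]=255
top=cv2.inRange(hsv,(10,60,150),(30,180,255))&m; col=cv2.inRange(hsv,(0,0,90),(180,60,255))&m
for n,mm,z in(("top",top,91),("col",col,51)):
    c=max(cv2.findContours(mm,0,1)[0],key=cv2.contourArea); (u,r)=cv2.minEnclosingCircle(c); w=onz("wrist",u,z,i)
    e=onz("wrist",(u[0]+r,u[1]),z,i); print(n,np.round(u,1),r,w.round(1),"diam",2*np.linalg.norm(e-w))
    R=cv2.Rodrigues(np.zeros(3))[0]
from scipy.spatial.transform import Rotation as Ro
R=Ro.from_euler('xyz',s["eef_rot"]).as_matrix()
for p in [onz("wrist",(319,188),91,i)]: print("tool shift",R.T@(np.r_[p[:2],110]-s["eef_pos"]),R.T@(np.r_[p[:2],55]-s["eef_pos"]))
print(R.T@(np.array([554.8,-166.8,145])-s["eef_pos"]))
for p in [(310,117),(373,153),(330,231),(268,199)]: print(onz("wrist",p,45,i).round(1))
E
```

```text
top [317.8 188. ] 13.179409980773926 [547.3 154.1  91. ] diam 22.156039890385767
col [318.8 177.6] 15.210348129272461 [547.9 153.8  51. ] diam 28.901369410733775
tool shift [ 9.11843981 -2.48033824 90.17002537] [  9.5739352   -2.17934206 145.16731554]
[-73.62929243 306.60012722  54.16205437]
[599.5 177.4  45. ]
[584.2 110.7  45. ]
[497.2 127.3  45. ]
[512.  195.6  45. ]
```

The estimates of the peg's y differ by about 6 mm between views. I measure again now that the arm has settled.

```bash
cat >> h.py <<'E'
def peg(zt=91):
    im=camera("wrist")[...,::-1]; i=camera_info("wrist"); s=read_state(); print(s["eef_pos"].round(1),s["eef_rot"].round(4),s["qd"].round(3))
    g=proj("wrist",(547,151,zt),i).astype(int); hsv=cv2.cvtColor(np.ascontiguousarray(im),cv2.COLOR_BGR2HSV)
    m=np.zeros((400,640),np.uint8); m[g[1]-30:g[1]+30,g[0]-30:g[0]+30]=255
    top=cv2.inRange(hsv,(10,60,150),(30,180,255))&m
    c=max(cv2.findContours(top,0,1)[0],key=cv2.contourArea); u,r=cv2.minEnclosingCircle(c); w=onz("wrist",u,zt,i); e=onz("wrist",(u[0]+r,u[1]),zt,i)
    print("px",np.round(u,1),"world",w.round(1),"diam",2*np.linalg.norm(e-w).round(1))
    from scipy.spatial.transform import Rotation as Ro
    R=Ro.from_euler('xyz',s["eef_rot"]).as_matrix(); print("tool to peg top",(R.T@(w-s["eef_pos"])).round(1))
E
python3 - <<'E'
from h import *
for _ in range(3): peg()
i=camera_info("wrist"); print(onz("wrist",(611.5,255),56,i))
im=camera("top"); cv2.imwrite("pics/top1.png",im[...,::-1])
E
```

```text
[540.8 146.7 200.2] [-3.1364  0.0083  0.282 ] [-0.037  0.004 -0.006 -0.003  0.001 -0.01 ]
px [315.7 187.4] world [548. 153.  91.] diam 22.0
tool to peg top [  9.6  -3.5 109.2]
[541.1 145.9 200.2] [-3.1364  0.0083  0.2807] [-0.021  0.004 -0.004  0.002 -0.    -0.001]
px [313.6 187.7] world [547.6 153.8  91. ] diam 22.6
tool to peg top [  9.3  -5.2 109.1]
[541.3 145.5 200.2] [-3.1364  0.0082  0.2798] [-0.01   0.004 -0.002 -0.    -0.001  0.006]
px [312.6 187.7] world [547.5 154.2  91. ] diam 22.6
tool to peg top [  9.3  -6.  109.2]
[ 557.11601377 -168.23382759   56.        ]
```

>>> drive_tool(
  motion=[2.5, -1.5, 24, 0, 2.5, -1.5, 24, 0, 2.5, -1.5, 24, 0, 2, -1.5, 18, 0, 0, 0, 0, 0, 0, 0, 0, 0],
)

```text
clock: 3.03
eef_pos: [550.8, 146.1, 108.4]
eef_rot: [-3.137, 0.005, 0.269]
wrist_force: [-0.4, -0.0, 0.3]
finger_gap: 94.1
```

```bash
python3 - <<'E'
from h import *
for _ in range(2): peg()
E
```

```text
[550.7 146.1 108.5] [-3.1373  0.005   0.2688] [ 0.01  -0.018 -0.009  0.001  0.004  0.002]
px [306.  235.5] world [549.7 154.4  91. ] diam 20.2
tool to peg top [ 1.3 -8.3 17.5]
[551.  146.4 109.2] [-3.1374  0.0038  0.2691] [ 0.008 -0.014 -0.009 -0.    -0.002  0.   ]
px [306.  235.5] world [549.7 154.7  91. ] diam 20.4
tool to peg top [ 1.  -8.3 18.2]
```

>>> drive_tool(
  motion=[1, -4, 18, 0, 0, -4, 18, 0, 0, -1, 14, 0, 0, 0, 2, 0, 0, 0, 0, 0],
)

```text
clock: 3.55
eef_pos: [553.4, 154.8, 63.5]
eef_rot: [-3.138, -0.008, 0.267]
wrist_force: [-0.8, 0.2, 0.3]
finger_gap: 94.3
```

```bash
python3 - <<'E'
from h import *
for _ in range(2): peg()
cv2.imwrite("pics/w3.png",camera("wrist")[...,::-1]);print(read_state()["wrist_force"])
E
```

```text
[553.5 154.8  63.8] [-3.1382 -0.0085  0.267 ] [-0.001 -0.006 -0.004 -0.     0.002  0.001]
px [310.7 271. ] world [552.4 159.   91. ] diam 4.6
tool to peg top [  0.3  -4.4 -27.2]
[553.6 154.8  64. ] [-3.1383 -0.0089  0.267 ] [ 0.001 -0.002  0.001 -0.    -0.005 -0.   ]
px [323.5 270. ] world [554.5 153.3  91. ] diam 4.4
tool to peg top [  0.8   1.6 -27. ]
[-0.55854608  0.84254464 -0.65458945]
```

View pics/w3.png

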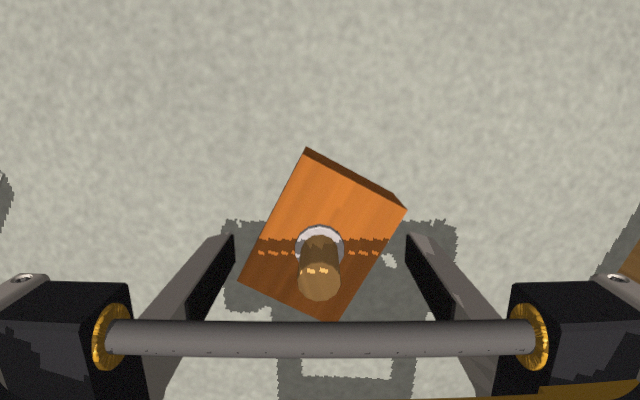

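The peg is between the fingers, grip top at about (320,281) and collar at about (320,246), with the jaws centred near column 320.

```bash
python3 - <<'E'
from h import *
from scipy.spatial.transform import Rotation as Ro
s=read_state(); R=Ro.from_euler('xyz',s["eef_rot"]).as_matrix()
for p,z in(((320,281),91),((320,246),51)):
    w=onz("wrist",p,z); print(w.round(1),(R.T@(w-s["eef_pos"])).round(1))
print(R.T@(np.r_[s["eef_pos"][:2],55]-s["eef_pos"]))
E
```

```text
[548.5 153.4  91. ] [ -5.   -0.  -27.1]
[550.3 153.9  51. ] [-3.5  0.  12.9]
[-0.08104892  0.02969356  8.9641943 ]
```

>>> drive_tool(
  motion=[-2.5, 0, 4, 0, -2, 0, 4, 0, 0, 0, 2, 0, 0, 0, 0, 0],
)

```text
clock: 4.03
eef_pos: [549.9, 153.5, 55.6]
eef_rot: [-3.139, -0.013, 0.267]
wrist_force: [1.1, 0.2, -0.7]
finger_gap: 94.3
```

>>> drive_tool(
  motion=[0, 0, 0, 0, 0, 0, 0, 0, 0, 0, 0, 0, 0, 0, 0, 0, 0, 0, 0, 0, 0, 0, 0, 0],
  jaw=1,
  grip_force=50,
)

```text
clock: 4.53
eef_pos: [550.1, 153.5, 55.8]
eef_rot: [-3.139, -0.013, 0.267]
wrist_force: [0.6, 0.2, 0.7]
finger_gap: 57.4
```

>>> drive_tool(
  motion=[0, 0, 0, 0, 0, 0, 0, 0, 0, 0, 0, 0, 0, 0, 0, 0],
)

```text
clock: 4.87
eef_pos: [550.2, 153.5, 55.9]
eef_rot: [-3.139, -0.013, 0.267]
wrist_force: [0.4, 1.0, 1.0]
finger_gap: 30.8
```

>>> drive_tool(
  motion=[0, 0, 0, 0, 0, 0, 0, 0, 0, 0, 0, 0, 0, 0, 0, 0],
)

```text
clock: 5.2
eef_pos: [550.1, 153.6, 55.9]
eef_rot: [-3.139, -0.013, 0.267]
wrist_force: [0.2, 0.8, -0.1]
finger_gap: 21.6
```

```bash
python3 - <<'E'
from h import *
s=read_state(); print({k:np.round(s[k],3) for k in("joints","eef_pos","eef_rot","wrist_force","finger_gap")})
E
```

```text
{'joints': array([0.206, 0.503, 1.611, 0.005, 1.015, 1.508]), 'eef_pos': array([550.141, 153.565,  55.854]), 'eef_rot': array([-3.139, -0.013,  0.267]), 'wrist_force': array([ 0.199,  0.849, -0.071]), 'finger_gap': np.float64(21.599)}
```

The peg is held, gap 21.6 mm. I lift it straight up.

>>> drive_tool(
  motion=[0, 0, -8, 0, 0, 0, -14, 0, 0, 0, -18, 0, 0, 0, -18, 0, 0, 0, -18, 0, 0, 0, -12, 0, 0, 0, 0, 0],
)

```text
clock: 5.78
eef_pos: [548.2, 152.8, 149.6]
eef_rot: [-3.138, -0.011, 0.267]
wrist_force: [0.7, -0.3, -1.6]
finger_gap: 21.5
```

>>> drive_tool(
  motion=[-6, 24, 0, 0, -8, 31, 0, 0, -8, 31, 0, 0, -8, 31, 0, 0, -8, 31, 0, 0, -8, 31, 0, 0, -8, 31, 0, 0, -8, 31, 0, 0],
)

```text
clock: 6.45
eef_pos: [550.8, -100.5, 146.2]
eef_rot: [-3.137, -0.01, 0.276]
wrist_force: [0.6, 0.5, -1.2]
finger_gap: 21.2
```

>>> drive_tool(
  motion=[-8, 28, 0, 0, -6, 22, 0, 0, -3, 10, 0, 0, 0, 0, 0, 0, 0, 0, 0, 0],
)

```text
clock: 6.87
eef_pos: [548.6, -170.7, 143.1]
eef_rot: [-3.135, -0.007, 0.27]
wrist_force: [0.7, -0.0, -0.9]
finger_gap: 21.2
```

```bash
python3 - <<'E'
from h import *
camera("top")
s=read_state(); print({k:np.round(s[k],3) for k in("eef_pos","eef_rot","wrist_force","finger_gap","qd")})
cv2.imwrite("pics/w4.png",camera("wrist")[...,::-1]); print(proj("wrist",(555,-167,56)))
E
```

```text
{'eef_pos': array([ 548.65 , -170.256,  143.046]), 'eef_rot': array([-3.135, -0.007,  0.27 ]), 'wrist_force': array([-0.437,  0.316, -1.429]), 'finger_gap': np.float64(21.323), 'qd': array([ 0.02 , -0.006,  0.001,  0.001, -0.   ,  0.001])}
[319.15943771 198.02789609]
```

View pics/w4.png

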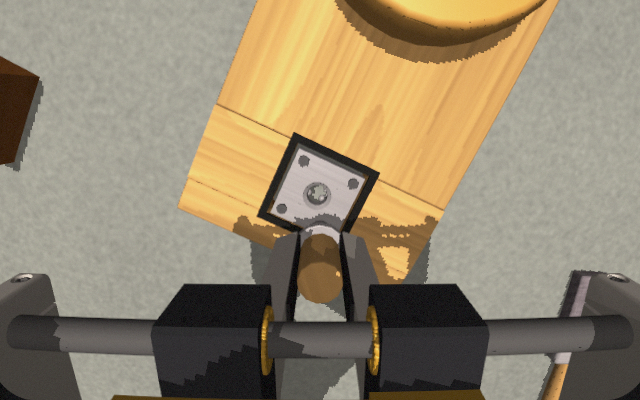

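The view shows the hole at about (317,193), the held peg's grip top at about (321,281) and part of its collar at about (321,238). I compute the offset in the tool frame.

```bash
python3 - <<'E'
from h import *
from scipy.spatial.transform import Rotation as Ro
s=read_state(); p=s["eef_pos"]; R=Ro.from_euler('xyz',s["eef_rot"]).as_matrix(); i=camera_info("wrist")
f=lambda w:(R.T@(w-p)).round(1)
im=cv2.imread("pics/w4.png"); g=cv2.cvtColor(im,cv2.COLOR_BGR2GRAY)
# flange: light grey inside black frame
hsv=cv2.cvtColor(im,cv2.COLOR_BGR2HSV); m=np.zeros(g.shape,np.uint8); m[140:235,255:385]=255
# hole: dark/edge circle
for r in cv2.HoughCircles(cv2.GaussianBlur(g[165:222,290:345],(3,3),0),cv2.HOUGH_GRADIENT,1,50,param1=100,param2=10,minRadius=7,maxRadius=17)[0]:
    u=(r[0]+290,r[1]+165); w=onz("wrist",u,56,i); print("hole",u,r[2],"mm r",np.linalg.norm(onz("wrist",(u[0]+r[2],u[1]),56,i)-w),w.round(1),f(w))
sc=np.array([onz("wrist",q,56,i) for q in[(304,160),(353,184),(282,209)]]); w=(sc[1]+sc[2])/2; print("screws mid",w.round(1),f(w))
c=onz("wrist",(321,281),p[2]-10.9+46,i); print("grip top",f(c),"diam",np.linalg.norm(onz("wrist",(299,281),p[2]+35,i)-onz("wrist",(343,281),p[2]+35,i)))
crop=im[150:320,230:410]; cv2.imwrite("pics/w4c.png",cv2.resize(crop,None,fx=3.5,fy=3.5,interpolation=2))
E
```

```text
hole (np.float32(319.5), np.float32(195.5)) 11.8 mm r 9.215225140110613 [ 557.  -166.7   56. ] [ 8.1 -0.3 87.3]
screws mid [ 555.7 -165.2   56. ] [ 7.2 -2.1 87.3]
grip top [ -0.7   0.4 -35.1] diam 19.935079300842983
```

View pics/w4c.png

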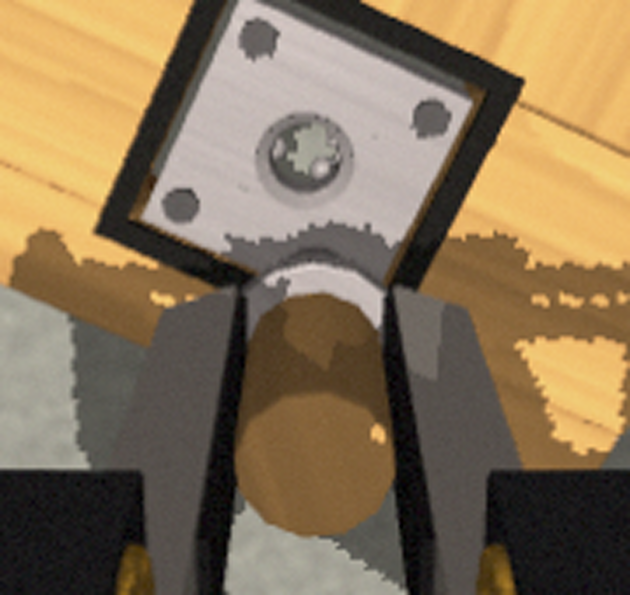

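The crop puts the hole's chamfer ring at (317.0,195.1), the grip top at (320.3,282.3) and the collar's front arc at row 225.

```bash
python3 - <<'E'
from h import *
from scipy.spatial.transform import Rotation as Ro
s=read_state(); p=s["eef_pos"]; R=Ro.from_euler('xyz',s["eef_rot"]).as_matrix(); i=camera_info("wrist")
f=lambda u,z:(R.T@(onz("wrist",u,z,i)-p)).round(2)
print(p.round(1),"hole",f((317,195.1),56),"grip",f((320.3,282.3),p[2]+35.1),"collar front",f((320.3,225),p[2]-4.9), "collar front low",f((320.3,225),p[2]-10.9))
z=p[2]+35.1; print(f((297.4,282.3),z),f((343.1,282.3),z))
print("vertical in tool",R.T@[0,0,-1])
E
```

```text
[ 548.8 -169.8  143.2] hole [ 8.42 -2.21 87.33] grip [ -1.39   0.13 -35.11] collar front [12.21  0.2   4.99] collar front low [10.14  0.21 10.98]
[ -1.44 -10.25 -35.05] [ -1.36  10.46 -35.18]
vertical in tool [-0.0076176   0.00638244  0.99995062]
```

>>> drive_tool(
  motion=[3.5, -1, 8, 0, 3.5, -1, 10, 0, 3, -0.3, 8, 0, 0, 0, 0, 0, 0, 0, 0, 0],
)

```text
clock: 7.38
eef_pos: [559.5, -159.5, 114.1]
eef_rot: [-3.135, -0.007, 0.276]
wrist_force: [-0.5, 0.7, -1.4]
finger_gap: 21.4
```

```bash
python3 - <<'E'
from h import *
from scipy.spatial.transform import Rotation as Ro
camera("scene"); s=read_state(); p=s["eef_pos"]; R=Ro.from_euler('xyz',s["eef_rot"]).as_matrix(); i=camera_info("wrist")
print(p.round(1),s["eef_rot"].round(4),s["wrist_force"].round(1))
im=camera("wrist")[...,::-1]; sc=camera("scene")[...,::-1]
a=cv2.resize(np.ascontiguousarray(im[140:320,230:410]),(540,540),interpolation=2)[:, :400+140]
u=proj("scene",(555,-167,80)).astype(int); b=cv2.resize(np.ascontiguousarray(sc[u[1]-50:u[1]+50,u[0]-24:u[0]+24]),(259,540),interpolation=2); print(u)
cv2.imwrite("pics/w5.png",np.hstack([a,b]))
# predicted hole and screws
print("hole px", proj("wrist",(555.5,-167,56)))
E
```

```text
[ 559.3 -159.5  114. ] [-3.1343 -0.007   0.2763] [-1.  -0.1 -1.3]
[258 245]
hole px [328.24240931 224.73564907]
```

View pics/w5.png

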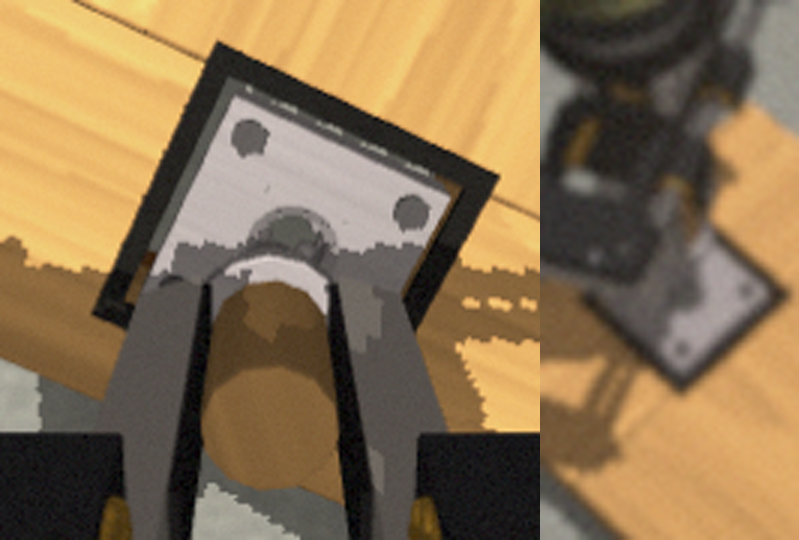

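The left crop shows the chamfer ring centred at about (327,222) and the grip top at (320.5,282.5). The arm had drifted, so the hole is still offset. The scene crop on the right is too coarse to use.

```bash
python3 - <<'E'
from h import *
from scipy.spatial.transform import Rotation as Ro
s=read_state(); p=s["eef_pos"]; R=Ro.from_euler('xyz',s["eef_rot"]).as_matrix(); i=camera_info("wrist")
print(p.round(1),s["qd"].round(3)); g=lambda u,z:onz("wrist",u,z,i); f=lambda u,z:(R.T@(g(u,z)-p)).round(2)
s1=g((230+250/3,140+137/3),56); s2=g((230+411/3,140+212/3),56); d=s2-s1; n=np.array([d[1],-d[0],0]); c=(s1+s2)/2
n=n if n[0]<0 else -n; print("screw gap",np.linalg.norm(d)); c=c+n/2
print("hole ring",g((327,222),56).round(1),f((327,222),56),"screws",c.round(1),(R.T@(c-p)).round(2)); print("grip",f((320.5,282.5),p[2]+35.1),"collar",f((320.5,140+254/3),p[2]-4.9))
for h in (54,58): print(h,f((327,222),h))
E
```

```text
[ 559.4 -160.   114.8] [-0.004 -0.007 -0.005 -0.002 -0.001 -0.003]
screw gap 41.862700001350895
hole ring [ 557.2 -165.6   56. ] [-4.1   5.11 58.73] screws [ 555.9 -166.3   56. ] [-5.57  5.41 58.72]
grip [ -1.5    0.24 -35.12] collar [12.39  0.33  5.  ]
54 [-4.77  5.15 60.72]
58 [-3.43  5.06 56.74]
```

>>> drive_tool(
  motion=[-1.3, 2.5, 0, 0, -1.3, 2.5, 0, 0, 0, 0, 0, 0, 0, 0, 0, 0, 0, 0, 0, 0],
)

```text
clock: 7.95
eef_pos: [558.4, -167.0, 116.1]
eef_rot: [-3.136, -0.01, 0.275]
wrist_force: [-0.2, 0.3, -0.4]
finger_gap: 21.3
```

```bash
cat >> h.py <<'E'
def st():
    a=[]
    for _ in range(6):
        camera("top"); s=read_state(); a.append(np.r_[s["wrist_force"],s["moment"]])
    print("t",round(s["clock"],2),s["eef_pos"].round(2),s["eef_rot"].round(4),"F",np.mean(a,0).round(2),"gap",round(float(s["finger_gap"]),1))
E
python3 -c "
from h import *
st()"
```

```text
t 8.25 [ 558.42 -166.76  115.94] [-3.1363 -0.0096  0.2752] F [ 0.31  0.27 -0.92 -0.03 -0.01 -0.  ] gap 21.2
```

>>> drive_tool(
  motion=[0, -1.2, 3, 0, 0, 0, 5, 0, 0, 0, 5, 0, 0, 0, 3, 0, 0, 0, 0, 0, 0, 0, 0, 0],
)

```text
clock: 8.75
eef_pos: [557.9, -165.0, 97.5]
eef_rot: [-3.136, -0.009, 0.275]
wrist_force: [0.1, -0.1, -1.6]
finger_gap: 21.4
```

```bash
python3 -c "
from h import *
st()"
```

```text
t 9.05 [ 558.13 -165.12   98.11] [-3.1362 -0.0095  0.2754] F [-0.06 -0.22 -0.72 -0.02 -0.01 -0.01] gap 21.4
```

>>> drive_tool(
  motion=[0, 0, 2, 0, 0, 0, 2, 0, 0, 0, 1, 0, 0, 0, 0, 0],
)

```text
clock: 9.38
eef_pos: [558.3, -165.1, 92.9]
eef_rot: [-3.137, -0.01, 0.275]
wrist_force: [-0.3, -1.5, -1.4]
finger_gap: 21.3
```

```bash
python3 -c "
from h import *
st()"
```

```text
t 9.68 [ 558.44 -165.2    93.29] [-3.1369 -0.0104  0.2754] F [ 0.24 -0.32 -0.75 -0.   -0.    0.  ] gap 21.1
```

>>> drive_tool(
  motion=[0, 0, 1.5, 0, 0, 0, 1, 0, 0, 0, 1, 0, 0, 0, 0, 0],
)

```text
clock: 10.02
eef_pos: [558.5, -165.2, 89.5]
eef_rot: [-3.137, -0.011, 0.275]
wrist_force: [0.7, -0.6, -1.2]
finger_gap: 21.1
```

```bash
python3 -c "
from h import *
st()"
```

```text
t 10.32 [ 558.64 -165.21   89.87] [-3.1373 -0.0109  0.2754] F [ 0.05 -0.05 -1.07 -0.01 -0.   -0.  ] gap 21.2
```

There is no lateral force and the shank is past the chamfer. I go on.

>>> drive_tool(
  motion=[0, 0, 1.5, 0, 0, 0, 1.5, 0, 0, 0, 1, 0, 0, 0, 0, 0],
)

```text
clock: 10.65
eef_pos: [558.7, -165.2, 85.5]
eef_rot: [-3.137, -0.011, 0.275]
wrist_force: [-0.8, 0.3, -1.9]
finger_gap: 21.3
```

```bash
python3 -c "
from h import *
st()"
```

```text
t 10.95 [ 558.86 -165.24   85.92] [-3.1376 -0.0115  0.2754] F [-0.22  0.   -0.63 -0.   -0.   -0.01] gap 21.3
```

>>> drive_tool(
  motion=[-0.3, 0, 1.2, 0, -0.3, 0, 1, 0, -0.1, 0, 1, 0, 0, 0, 0, 0],
)

```text
clock: 11.28
eef_pos: [558.4, -165.4, 82.6]
eef_rot: [-3.138, -0.012, 0.275]
wrist_force: [1.6, -0.2, -0.5]
finger_gap: 21.3
```

```bash
python3 -c "
from h import *
st()"
```

```text
t 11.58 [ 558.36 -165.43   82.78] [-3.1379 -0.0121  0.2754] F [ 0.29  1.   -0.88  0.17 -0.11  0.01] gap 21.5
```

>>> drive_tool(
  motion=[0.1, -0.2, 1, 0, 0, -0.1, 1, 0, 0, 0, 1, 0, 0, 0, 0, 0],
)

```text
clock: 11.92
eef_pos: [558.8, -165.0, 80.1]
eef_rot: [-3.138, -0.013, 0.275]
wrist_force: [0.0, 1.5, 1.7]
finger_gap: 21.0
```

```bash
python3 -c "
from h import *
st()"
```

```text
t 12.22 [ 558.8  -164.97   80.19] [-3.1383 -0.0131  0.2754] F [-0.03  1.23  1.57  0.36 -0.05  0.  ] gap 21.2
```

>>> drive_tool(
  motion=[0, -0.3, 1, 0, 0, -0.2, 1, 0, 0, 0, 0.5, 0, 0, 0, 0, 0],
)

```text
clock: 12.55
eef_pos: [559.0, -165.1, 78.8]
eef_rot: [-3.14, -0.014, 0.275]
wrist_force: [-2.4, 0.3, 4.8]
finger_gap: 21.3
```

```bash
python3 -c "
from h import *
st()"
```

```text
t 12.85 [ 559.01 -164.99   78.65] [-3.1398 -0.014   0.2754] F [-1.07  0.76  4.19  0.16  0.33  0.01] gap 21.5
```

>>> drive_tool(
  motion=[-0.2, -0.1, 0.8, 0, -0.1, 0, 0.8, 0, 0, 0, 0.8, 0],
)

```text
clock: 13.1
eef_pos: [559.2, -165.3, 77.1]
eef_rot: [-3.141, -0.015, 0.275]
wrist_force: [-3.1, 1.1, 7.2]
finger_gap: 21.4
```

```bash
python3 -c "
from h import *
st()"
```

```text
t 13.4 [ 559.13 -165.18   77.02] [-3.1407 -0.015   0.2755] F [-1.35  0.83  6.26  0.19  0.4  -0.02] gap 21.3
```

>>> drive_tool(
  motion=[-0.4, -0.2, 0.8, 0, -0.3, -0.1, 0.8, 0, -0.2, 0, 0.8, 0],
)

```text
clock: 13.65
eef_pos: [558.9, -165.2, 76.0]
eef_rot: [3.141, -0.017, 0.276]
wrist_force: [-3.3, 2.5, 9.4]
finger_gap: 21.2
```

```bash
python3 -c "
from h import *
st()"
```

```text
t 13.95 [ 558.83 -165.18   75.67] [ 3.1416 -0.0167  0.2755] F [-1.18  1.56  6.03  0.34  0.43 -0.03] gap 21.4
```

>>> drive_tool(
  motion=[-0.3, -0.3, 0.9, 0, -0.3, -0.2, 0.9, 0, -0.2, 0, 0.9, 0],
)

```text
clock: 14.2
eef_pos: [558.4, -164.9, 72.9]
eef_rot: [3.141, -0.018, 0.275]
wrist_force: [1.4, 0.1, 1.7]
finger_gap: 21.2
```

```bash
python3 -c "
from h import *
st()"
```

```text
t 14.5 [ 558.29 -164.91   73.01] [ 3.1412 -0.0175  0.2754] F [ 1.62  0.06 -0.16  0.08 -0.34  0.02] gap 21.3
```

The force dropped from about 9 N to 0 at a TCP height near 73, roughly 6 mm above home. That fits the snap, so I press on to the collar seat.

>>> drive_tool(
  motion=[0.1, 0, 1.2, 0, 0.1, 0, 1.2, 0, 0, 0, 1, 0, 0, 0, 0, 0],
)

```text
clock: 14.83
eef_pos: [558.0, -164.7, 68.7]
eef_rot: [-3.141, -0.016, 0.275]
wrist_force: [1.2, 0.6, -1.1]
finger_gap: 21.1
```

```bash
python3 -c "
from h import *
st()"
```

```text
t 15.13 [ 558.15 -164.71   69.12] [-3.1414 -0.0165  0.2755] F [ 0.95  0.47 -2.42  0.15 -0.1   0.  ] gap 21.1
```

>>> drive_tool(
  motion=[0, 0, 1, 0, 0, 0, 1, 0, 0, 0, 0, 0],
)

```text
clock: 15.38
eef_pos: [558.3, -164.9, 67.3]
eef_rot: [3.141, -0.017, 0.275]
wrist_force: [-0.2, -0.8, -1.3]
finger_gap: 21.1
```

```bash
python3 -c "
from h import *
st()"
```

```text
t 15.68 [ 558.32 -164.83   67.38] [ 3.1414 -0.0169  0.2755] F [ 0.59  0.09 -1.21  0.06 -0.03 -0.03] gap 21.2
```

>>> drive_tool(
  motion=[0, 0, 0.8, 0, 0, 0, 0.8, 0, 0, 0, 0.5, 0, 0, 0, 0, 0],
)

```text
clock: 16.02
eef_pos: [558.5, -164.9, 66.2]
eef_rot: [3.141, -0.017, 0.276]
wrist_force: [-2.7, 0.8, 3.9]
finger_gap: 21.1
```

```bash
python3 -c "
from h import *
st()"
```

```text
t 16.32 [ 558.55 -164.91   66.08] [ 3.1409 -0.0174  0.2756] F [-1.99  1.42  4.57  0.21  0.49  0.01] gap 21.3
```

>>> drive_tool(
  motion=[0, 0, 1, 0, 0, 0, 1, 0, 0, 0, 1, 0],
)

```text
clock: 16.57
eef_pos: [558.7, -164.9, 64.7]
eef_rot: [3.141, -0.018, 0.276]
wrist_force: [-6.7, 3.1, 15.5]
finger_gap: 21.1
```

```bash
python3 -c "
from h import *
st()"
```

```text
t 16.87 [ 558.71 -164.92   64.85] [ 3.1405 -0.0179  0.2756] F [-7.33  2.48 15.03  0.57  1.51 -0.02] gap 21.1
```

Fz rises at about 8 N/mm with the collar seated, so the peg is home. Next is the tug: I raise it slowly through the play and watch Fz.

>>> drive_tool(
  motion=[-0.3, -0.1, -0.8, 0, -0.3, 0, -0.8, 0, 0, 0, -0.6, 0, 0, 0, 0, 0],
)

```text
clock: 17.2
eef_pos: [558.4, -165.0, 67.4]
eef_rot: [3.14, -0.019, 0.276]
wrist_force: [0.2, 1.1, -0.1]
finger_gap: 21.5
```

```bash
python3 -c "
from h import *
st()"
```

```text
t 17.5 [ 558.31 -165.     67.41] [ 3.1401 -0.0187  0.2756] F [ 0.53  0.54 -1.15  0.08 -0.09 -0.  ] gap 21.4
```

>>> drive_tool(
  motion=[0, 0, -0.6, 0, 0, 0, -0.6, 0, 0, 0, 0, 0],
)

```text
clock: 17.75
eef_pos: [558.2, -164.9, 68.4]
eef_rot: [3.14, -0.018, 0.276]
wrist_force: [0.5, 0.1, -1.2]
finger_gap: 21.4
```

```bash
python3 -c "
from h import *
st()"
```

```text
t 18.05 [ 558.22 -164.91   68.38] [ 3.1404 -0.0184  0.2757] F [ 0.5   0.64 -0.46  0.12 -0.08 -0.02] gap 21.2
```

>>> drive_tool(
  motion=[0, 0, -0.6, 0, 0, 0, -0.6, 0, 0, 0, 0, 0],
)

```text
clock: 18.3
eef_pos: [558.1, -164.8, 69.3]
eef_rot: [3.141, -0.018, 0.276]
wrist_force: [1.8, 0.6, -2.6]
finger_gap: 20.8
```

```bash
python3 -c "
from h import *
st()"
```

```text
t 18.6 [ 558.05 -164.84   69.26] [ 3.1408 -0.0181  0.2756] F [ 1.85  0.37 -3.16  0.08 -0.28  0.01] gap 21.2
```

>>> drive_tool(
  motion=[0.1, 0, -0.7, 0, 0.1, 0, -0.7, 0],
)

```text
clock: 18.77
eef_pos: [558.0, -164.8, 70.2]
eef_rot: [3.141, -0.017, 0.276]
wrist_force: [2.4, -0.6, -8.2]
finger_gap: 21.4
```

```bash
python3 -c "
from h import *
st()"
```

```text
t 19.07 [ 557.98 -164.75   70.23] [ 3.1412 -0.0174  0.2756] F [ 2.36 -0.09 -7.92 -0.07 -0.5  -0.01] gap 21.3
```

>>> drive_tool(
  motion=[0.1, 0, -0.8, 0, 0.1, 0, -0.6, 0],
)

```text
clock: 19.23
eef_pos: [557.9, -164.7, 71.0]
eef_rot: [3.142, -0.017, 0.276]
wrist_force: [3.5, -1.5, -12.4]
finger_gap: 20.9
```

```bash
python3 -c "
from h import *
st()"
```

```text
t 19.53 [ 557.88 -164.68   71.1 ] [ 3.1416 -0.0167  0.2755] F [ 3.000e+00 -1.200e+00 -1.292e+01 -2.600e-01 -7.400e-01  1.000e-02] gap 21.5
```

```bash
python3 -c "
from h import *
st();st();st()"
```

```text
t 19.83 [ 557.92 -164.65   71.22] [ 3.1415 -0.0168  0.2756] F [  2.85  -0.91 -13.61  -0.25  -0.69  -0.02] gap 21.0
t 20.13 [ 557.94 -164.66   71.26] [ 3.1415 -0.0169  0.2756] F [  2.57  -1.29 -14.23  -0.26  -0.65   0.03] gap 21.7
t 20.43 [ 557.97 -164.66   71.3 ] [ 3.1415 -0.017   0.2756] F [ 2.770e+00 -1.300e+00 -1.437e+01 -2.300e-01 -5.900e-01  1.000e-02] gap 21.3
```

It held 12 to 13.5 N net for 1.2 s and was retained. I bring it back down and seat it.

>>> drive_tool(
  motion=[0.1, 0, 0.7, 0, 0.1, 0, 0.8, 0, 0.1, 0, 0.8, 0, 0, 0, 0.8, 0, 0, 0, 0.6, 0, 0, 0, 0, 0],
)

```text
clock: 20.93
eef_pos: [558.7, -164.7, 69.7]
eef_rot: [3.141, -0.018, 0.276]
wrist_force: [-1.8, -0.2, -5.2]
finger_gap: 21.4
```

```bash
python3 -c "
from h import *
st()"
```

```text
t 21.23 [ 558.72 -164.68   69.48] [ 3.1406 -0.018   0.2757] F [-1.29 -0.04 -4.37  0.07  0.28 -0.02] gap 21.5
```

>>> drive_tool(
  motion=[-0.2, 0, 1, 0, -0.1, 0, 1, 0, 0, 0, 0.6, 0, 0, 0, 0, 0],
)

```text
clock: 21.57
eef_pos: [559.4, -164.8, 67.9]
eef_rot: [3.139, -0.021, 0.276]
wrist_force: [-0.7, 0.9, -1.1]
finger_gap: 21.1
```

```bash
python3 -c "
from h import *
st()"
```

```text
t 21.87 [ 559.37 -164.91   67.87] [ 3.1394 -0.0204  0.2756] F [-0.83  1.32 -0.89  0.28  0.2   0.02] gap 21.2
```

>>> drive_tool(
  motion=[-0.4, -0.1, 0.8, 0, -0.3, 0, 0.8, 0, 0, 0, 0.8, 0, 0, 0, 0, 0],
)

```text
clock: 22.2
eef_pos: [559.2, -164.9, 66.2]
eef_rot: [3.139, -0.022, 0.276]
wrist_force: [-3.7, 1.7, 3.7]
finger_gap: 21.4
```

```bash
python3 -c "
from h import *
st()"
```

```text
t 22.5 [ 559.18 -164.92   66.14] [ 3.1388 -0.0218  0.2757] F [-2.45  2.27  4.28  0.46  0.62 -0.02] gap 21.1
```

>>> drive_tool(
  motion=[-0.3, -0.2, 1, 0, -0.3, -0.1, 1, 0, 0, 0, 0.6, 0],
)

```text
clock: 22.75
eef_pos: [559.3, -164.9, 65.2]
eef_rot: [3.138, -0.024, 0.276]
wrist_force: [-7.4, 3.4, 11.7]
finger_gap: 20.8
```

```bash
python3 -c "
from h import *
st()"
```

```text
t 23.05 [ 559.29 -164.92   65.25] [ 3.1376 -0.0236  0.2758] F [-5.75  3.59 11.53  0.74  1.31  0.02] gap 21.2
```

>>> drive_tool(
  motion=[-0.4, -0.2, -0.5, 0, -0.3, -0.2, -0.4, 0, 0, 0, 0, 0],
)

```text
clock: 23.3
eef_pos: [559.0, -164.9, 66.8]
eef_rot: [3.137, -0.025, 0.276]
wrist_force: [-1.2, 1.2, 0.6]
finger_gap: 21.2
```

```bash
python3 -c "
from h import *
st()"
```

```text
t 23.6 [ 559.01 -164.9    66.72] [ 3.1367 -0.025   0.2758] F [-0.56  1.89  1.21  0.35  0.14 -0.  ] gap 21.1
```

>>> drive_tool(
  motion=[0, 0, 0, 0, 0, 0, 0, 0, 0, 0, 0, 0, 0, 0, 0, 0, 0, 0, 0, 0, 0, 0, 0, 0],
  jaw=0.4,
)

```text
clock: 24.1
eef_pos: [559.1, -165.6, 66.3]
eef_rot: [3.136, -0.025, 0.276]
wrist_force: [-0.2, 0.2, 0.0]
finger_gap: 55.5
```

>>> drive_tool(
  motion=[0, 0, -8, 0, 0, 0, -15, 0, 0, 0, -20, 0, -10, 0, -25, 0, -20, 0, -20, 0, -20, 0, -10, 0, -10, 0, 0, 0, 0, 0, 0, 0],
)

```text
clock: 24.77
eef_pos: [496.6, -182.2, 169.9]
eef_rot: [3.135, -0.025, 0.277]
wrist_force: [-0.2, -0.5, -0.0]
finger_gap: 56.5
```

```bash
python3 - <<'E'
from h import *
st(); im=camera("wrist")[...,::-1]; cv2.imwrite("pics/w6.png",im); cv2.imwrite("pics/top2.png",camera("top")[...,::-1])
print(proj("wrist",(556.5,-166,62)),proj("wrist",(556.5,-166,102)))
a=cv2.imread("pics/top0.png").astype(int); b=cv2.imread("pics/top2.png").astype(int); d=np.abs(a-b).sum(2)
for n,(x,y,w) in {"wheel":(391,148,28),"tub":(161,245,28),"brush":(484,262,30)}.items(): print(n,d[y-w:y+w,x-w:x+w].mean())
E
```

```text
t 25.07 [ 497.87 -181.44  168.22] [ 3.1366 -0.023   0.2782] F [ 0.45  0.18 -0.04  0.   -0.   -0.01] gap 56.2
[320.67389923 128.65645359] [321.14918912 130.85212736]
wheel 15.131377551020408
tub 14.520727040816327
brush 14.246666666666666
```

View pics/w6.png

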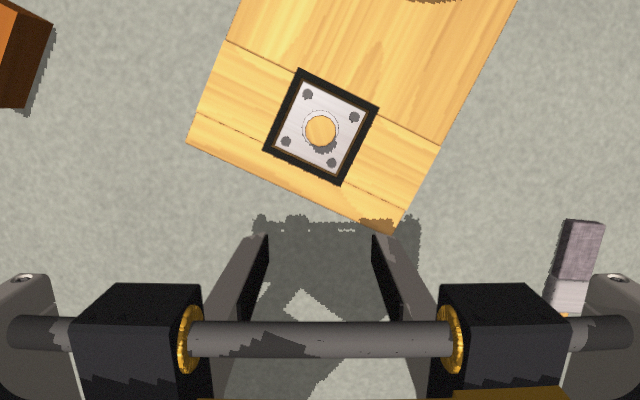

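The last view shows the peg upright in the socket, grip top at (320,130), where the home pose projects to (321,131). The collar is centred on the plate. In the top view the wheel, tub and brush patches differ from the start only by uniform image noise.

```bash
python3 -c "
from cell import *
print(sign_off())"
```

```text
the job is handed in; nothing more can be done
None
```

The stop peg is snapped into the steel socket and sitting home, and it passed the tug test. I handed the job in at about 25 s of the 64 s allowed.

- **Insertion:** The force reached about 9 N and then dropped to about zero roughly 6 mm above the seat, which is the snap. I pressed the collar down with about 16 N, and it pushed back at about 8 N/mm like the rubber mount. The highest reading at any step was 15.5 N, but I read the force only at the end of each move.
- **Tug test:** I pulled straight up at about 12 to 13.5 N for a little over 1 s, and the peg was retained. It crept up slightly during the hold, still well under the 18 N limit. The axial play was about 2 mm.
- **Leaving it home:** I pressed it down again with about 12 N, and the collar seated at the same height as before, so it had not slipped in the grip. I then released it and moved clear; the wrist force read about zero.
- **Last pictures:** The wrist view shows the peg upright and centred on the socket, within a pixel of where the home pose should appear. In the top view the wheel, tub and brush look unchanged from the start.

**What disagreed:** The camera estimates of the peg and socket positions differed by a few millimetres, up to about 8 mm. The tool also tilted slowly, to about 0.025 rad by the end, which gave side forces of up to about 7 N while pressing. I eased these off by hand, and they were near zero when I let go.

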